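# Restock the jar lane with its own kind

## Task

One spice jar already stands between the two rails under the wire shelf: see whether it is a tall jar or a short one, and fetch the other jar of that same kind from the counter. Stand it between the rails and push it in, so that both jars stand upright in single file, the first against the wooden end stop and the second touching it. Leave the two jars of the other kind and everything else on the counter where they are, and tip no jar over.

Things in the scene. Friction and masses are not known exactly. Their poses are not given: they have to be found in the camera images.
- tall_1: a tall spice jar: upright cylinder 58 mm in diameter with a straight wall from the counter to 98 mm, then a cone to a steel cap 42 mm in diameter; 125 mm tall in all, brown-red with a pale paper band, about 0.3 kg. Origin: centre of its underside, z up. Any one of the four jars may be the one that stands in the lane at the start; the other three stand on the open counter
- tall_2: a tall spice jar: upright cylinder 58 mm in diameter with a straight wall from the counter to 98 mm, then a cone to a steel cap 42 mm in diameter; 125 mm tall in all, brown-red with a pale paper band, about 0.3 kg. Origin: centre of its underside, z up; the twin of tall_1. Any one of the four jars may be the one that stands in the lane at the start; the other three stand on the open counter
- short_1: a short spice jar: upright cylinder 58 mm in diameter and 75 mm tall, the top 15 mm being a flush steel lid of the full width; same brown-red and pale paper band, about 0.22 kg. Origin: centre of its underside, z up. Any one of the four jars may be the one that stands in the lane at the start; the other three stand on the open counter
- short_2: a short spice jar: upright cylinder 58 mm in diameter and 75 mm tall, the top 15 mm being a flush steel lid of the full width; same brown-red and pale paper band, about 0.22 kg. Origin: centre of its underside, z up; the twin of short_1. Any one of the four jars may be the one that stands in the lane at the start; the other three stand on the open counter
- lane: fixed lane on the counter (the counter is its floor). Origin: counter level, lane centreline, straight below the shelf's front edge; +x runs into the lane, z up. Two aluminium rails, 25 mm high, 8 mm thick, 68 mm apart inside, from x = -80 to 132 mm; before that they flare to 104 mm apart at the mouth, x = -135 mm. Two jars fully home have their centres at x = 87 and 29 mm
- shelf (a point): middle of the wire shelf's front edge, 156 mm above the lane's origin; axes as the lane. The shelf covers lane x = 0 to 135 mm, 112 mm wide, cross wires every 34 mm, underside at 152, top at 160 mm; four posts 10 mm thick at x = 70 and 128, y = +-52 mm. It blocks the body of an upright gripper, so the last of the push needs a tool leaning back towards the mouth
- stop (a point): foot of the wooden end stop: counter level, middle of its face, at lane x = 116 mm; axes as the lane. The stop is 92 mm wide and 35 mm high
- bowl: bystander: white ceramic bowl 110 mm across, 50 mm tall; origin centre of its underside
- scoop: bystander: orange plastic scoop lying on the counter, tray 100 x 70 x 35 mm with a round handle 110 mm long along -x; origin centre of the tray's underside
- crate: bystander: slatted wooden crate 160 x 120 x 70 mm; origin centre of its underside
Not all that is in view belongs to the job. What is shaped like the short_1 but green or turquoise is not meant.

How it is judged:
By the outcome, as a careful person would: the job done as asked, in the order asked, and still so for the second after the job is handed in, with the robot touching nothing.
It also fails if it takes over 54 s, if anything falls off the work surface, if the arm or the gripper's body presses on something with over 40 N, if the wrist force passes 120 N, or if a joint passes its speed limit or range.

## Robot

A 6-joint arm with a two-finger parallel gripper is mounted at the origin on the work surface. World frame = base frame: x ahead of the robot, y to its left, z up, the work surface at z = 0. Lengths are in mm, angles in rad, forces in N, time in s.
With the tool pointing down it reaches from about 375 to 900 mm from the base axis. Payload 3.1 kg.
Tool frame: the origin (TCP) lies on the centre line of the jaws, within the pads' length; the fingertips stand 25 mm ahead of it and the grasp point (between the pads) lies 6 mm ahead of it (env.tip_extent is the distance from the TCP to the fingertips, in mm); z points along the fingers, y is the line along which they close (so a half turn about z gives the same grasp; the last joint's range is limited). The gripper opens to 87 mm and grips with 3 to 60 N. Pads are 19 mm wide; open, the fingers measure 117 mm over their backs; the gripper's body (75 mm by 190 mm) begins 51 mm behind the grasp point.
Start: joints at [1.065, 0.527, 1.433, -0, 1.181, -0.178], TCP at [200.593, 591.912, 247.548] pointing down, gripper open.
Joint ranges: [-3.08, 3.08], [-0.75, 2.2], [0.22, 2.44], [-1.43, 4.57], [0, 2.65], [-2.85, 2.85]. Speed limits (rad/s): [2.79, 2.79, 3.14, 3.14, 3.14, 3.14].

## Interface

Orientations are given as a unit quaternion [x, y, z, w].
In Python, from cell import env gives the robot as it stands. Calls block until the motion is done:
- env.movep(position, orientation): joint-space move of the TCP to a pose.
- env.line_to(position, rate=150, rotation=None, stop_force=None): straight line of the TCP; rotation=None keeps the orientation; rate is the mean speed in mm/s. With stop_force (N) it stops when the force on the tool has changed by that much, and returns True; else False.
- env.goto_joints(angles): joint-space move.
- env.let_go() and env.gripper_close(): open the fingers fully, or close them until they stop; the grip force is fixed at half the most.
- env.wait(seconds).
- env.inverse_kinematics(position, orientation): joint angles nearest the present ones, or None.
- env.camera(name): name is "scene" or "top"; returns a dict with "frame" (480x640x3 uint8, red, green, blue), "camera_matrix" (3x3 intrinsics, pixels), "R" (3x3) and "t" (3): a world point X has camera coordinates R X + t. Camera axes: x right, y down, z forward; pixel columns grow to the right and rows downward; lengths in mm; the calibration is good to about 2 mm. A picture is of the moment at which its call begins. There is no depth.
A pose or a line that the arm cannot do raises env.MotionError and nothing moves.
- env.sign_off(): hands the job in; it is judged then, once.
Trained networks look in a picture, given as the dict that the camera call returned (one of the last four; its "shot" number tells which), for a name from the list of things; names that differ only in an ending like _2 or _b are one class to them, and where a whole thing is asked for, a point or a joint stands for the part that bears it (a point fixed in the world has none). Each returns a list of dicts, best first, with "score" (0 to 1); they miss things now and then, are a little off and sometimes report something else, mostly with a low value. They report only what shows in the picture. A call takes as long as a camera call. They do not tell look-alikes from the thing itself.
- env.boxes_of(picture, label): "box" ([left, top, right, bottom] in pixels, round what is visible of it).
- env.regions_of(picture, label): "region" (480x640 bool, what is visible of it) and "box" ([left, top, right, bottom] in pixels, round what is visible of it).
- env.place_of(picture, label): "uv" ([column, row] in pixels: a listed point, or the origin of a listed thing).
Readings, each from a call of its own:
- env.read_t(): time.
- env.read_joints(): joint angles.
- env.read_qd(): joint speeds.
- env.read_tau(): joint torques, N m.
- env.read_eef_pos(): TCP position.
- env.read_orientation(): TCP orientation.
- env.read_wrist_force(): force on the tool from outside, world axes, zero at the start.
- env.read_ft_torque(): the same for the moment, N m.
- env.read_opening(): finger opening in mm.
- env.read_finger_force(): force on a finger pad.
Only numpy, scipy, OpenCV 4.12 (cv2) and the standard library are available. Lean on these libraries where they do the work, as an engineer would, in place of code of your own. Each camera call takes 0.05 s, during which the arm holds its last target. There are 200 camera calls.

## Working session

There is one attempt and no reset: what is moved stays moved. The work goes in short steps, each a Python script; the robot and the scene stay as the last script left them, time stands still between calls to the robot, and variables do not carry over. Pictures are saved under pics/ and viewed, at most 10 in all, crops included, and the job is handed in when it is done.

```bash
mkdir -p pics; ls
cat > h.py <<'E'
from cell import env
import numpy as np, cv2
def ray(p,uv):
    K=np.array(p["camera_matrix"]);R=np.array(p["R"]);t=np.array(p["t"])
    d=R.T@np.linalg.solve(K,[uv[0],uv[1],1.]); return -R.T@t,d
def atz(p,uv,z):
    c,d=ray(p,uv); return c+d*(z-c[2])/d[2]
def tri(p1,a,p2,b):
    c1,d1=ray(p1,a);c2,d2=ray(p2,b)
    s=np.linalg.lstsq(np.c_[d1,-d2],c2-c1,rcond=None)[0]
    x,y=c1+s[0]*d1,c2+s[1]*d2
    return (x+y)/2,np.linalg.norm(x-y)
def proj(p,X):
    q=np.array(p["camera_matrix"])@(np.array(p["R"])@np.array(X,float)+np.array(p["t"])); return q[:2]/q[2]
def save(p,n): cv2.imwrite(f"pics/{n}.png",np.array(p["frame"])[:,:,::-1])
E
python3 - <<'E'
from h import *
np.set_printoptions(precision=1,suppress=True)
P={n:env.camera(n) for n in("scene","top")}
for n,p in P.items():
    save(p,n+"0"); print(n,"cam at",ray(p,(320,240))[0])
    for l in["tall_1","short_1","lane","shelf","stop","bowl","scoop","crate"]:
        for d in env.place_of(p,l): print(n,l,round(d["score"],2),np.array(d["uv"]),atz(p,d["uv"],156 if l=="shelf" else 0))
        if l in("tall_1","short_1"):
            for d in env.boxes_of(p,l): print("  box",l,round(d["score"],2),np.array(d["box"]))
print(env.read_t())
E
```

```text
pics
scene cam at [1192.   300.6 1079. ]
scene tall_1 0.79 [180.7 246.7] [ 593.1 -289.7    0. ]
scene tall_1 0.67 [483.4 283.3] [427.8 371.4   0. ]
  box tall_1 0.88 [476.9 242.6 512.1 293.2]
  box tall_1 0.87 [155.7 204.8 192.  256.4]
scene short_1 0.94 [177.9 186.3] [ 435.  -390.3    0. ]
scene short_1 0.8 [229.8 170.4] [ 338.6 -295.9    0. ]
scene short_1 0.67 [241.3 222.5] [ 477.4 -193.1    0. ]
scene short_1 0.61 [213.7 196.3] [ 430.2 -292.4    0. ]
scene short_1 0.56 [350.3 295. ] [565.8 114.2   0. ]
  box short_1 0.75 [224.8 191.3 252.3 233.4]
  box short_1 0.66 [332.5 270.7 362.6 309.3]
  box short_1 0.61 [165.  155.4 190.8 192.4]
  box short_1 0.56 [197.5 165.6 230.1 206.1]
  box short_1 0.53 [456.3 316.3 558.1 427.5]
scene lane 0.86 [339.5 294. ] [572.3  91.8   0. ]
scene shelf 0.72 [339.1 249.3] [567.7  84.7 156. ]
scene stop 0.87 [391.9 313.7] [575.3 211.1   0. ]
scene stop 0.21 [502.2 377.8] [629.1 454.8   0. ]
scene bowl 0.68 [373.2 390. ] [749.1 230.2   0. ]
scene scoop 0.84 [160.  308.1] [ 750.2 -248.4    0. ]
scene crate 0.61 [504.8 376.9] [625.3 459.1   0. ]
top cam
[... 401 characters left out ...]
299.1] [ 428.  -392.7    0. ]
top short_1 0.7 [418.2 279.2] [ 469.2 -195.     0. ]
  box short_1 0.9 [270.7 213.4 300.8 246.1]
  box short_1 0.85 [490.2 287.5 531.5 314.2]
  box short_1 0.74 [448.4 331.5 488.7 360.9]
  box short_1 0.7 [404.2 264.1 440.6 290.9]
  box short_1 0.66 [446.5 288.6 485.7 311.5]
top lane 0.89 [295.6 232.4] [570.8  86.8   0. ]
top lane 0.65 [166.5 293.1] [426.8 373.1   0. ]
top shelf 0.96 [287.4 220.7] [571.3  97.4 156. ]
top stop 0.79 [240.7 228.8] [576.4 212.9   0. ]
top bowl 0.97 [235.8 157.5] [745.  231.4   0. ]
top scoop 0.78 [434.2 159.6] [ 751.3 -235.6    0. ]
top crate 0.57 [135.2 206.2] [623.7 457.2   0. ]
top crate 0.52 [292.  231.7] [572.2  95.1   0. ]
1.1
```

View pics/scene0.png

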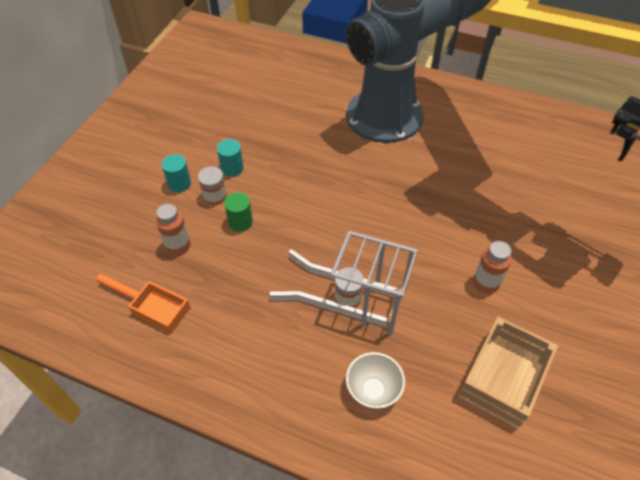

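View pics/top0.png

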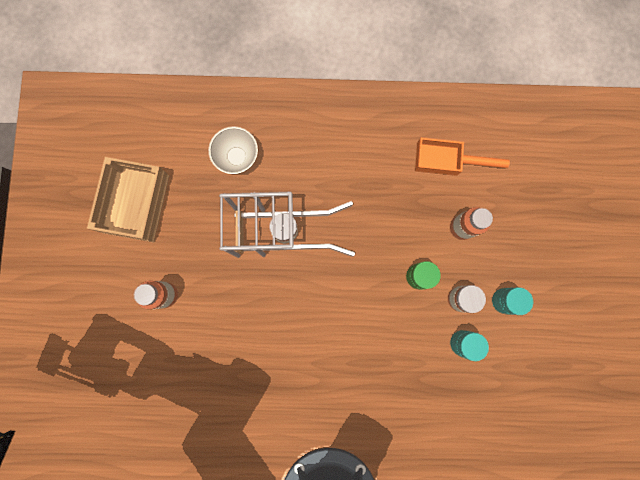

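The jar in the lane is short, standing near the shelf's front edge at about (285,226) in top. Its twin is the grey-lidded short jar at (468,298) in top and (212,185) in scene, with green and teal decoys around it. Next I measure the lids from both views and overlay the lane model.

```bash
cat > m.py <<'E'
from h import *
from scipy.optimize import minimize
np.set_printoptions(precision=1,suppress=True)
P={n:env.camera(n) for n in("scene","top")}
# lids: low-saturation bright blob near the expected projection of the lid centre
def lid(p,X):
    u=proj(p,X); hsv=cv2.cvtColor(np.array(p["frame"]),cv2.COLOR_RGB2HSV)
    m=((hsv[...,1]<45)&(hsv[...,2]>110)).astype(np.uint8)
    w=np.zeros_like(m); cv2.circle(w,tuple(int(v) for v in u.round()),17,1,-1); m*=w
    m=cv2.morphologyEx(m,cv2.MORPH_OPEN,np.ones((3,3)))
    n,l,s,c=cv2.connectedComponentsWithStats(m); i=1+s[1:,4].argmax()
    return c[i],s[i]
X=[430,-290,75]
a,sa=lid(P["scene"],X); b,sb=lid(P["top"],X)
print("lid",a,sa,b,sb,tri(P["scene"],a,P["top"],b), atz(P["top"],b,75),atz(P["scene"],a,75))
# lane fit: rails' edges + mouth in both views, by gradient/brightness contrast
def segs(q):
    x,y,th=q; c,s=np.cos(th),np.sin(th)
    T=lambda L:[x+c*L[0]-s*L[1],y+s*L[0]+c*L[1],L[2]]
    out=[]
    for sg in(1,-1):
        for A,B in(((-135,56),(-80,38)),((-80,38),(132,38))):
            for k in np.linspace(0,1,30): 
                out.append(T((A[0]+k*(B[0]-A[0]),sg*(A[1]+k*(B[1]-A[1])),25)))
    for xx in np.r_[0.]:
        for yy in np.linspace(-56,56,25): out.append(T((xx,yy,160)))
    for yy in(-54,54):
        for xx in np.linspace(0,135,30): out.append(T((xx,yy,160)))
    return np.array(out)
G={}
for n,p in P.items():
    hsv=cv2.cvtColor(np.array(p["frame"]),cv2.COLOR_RGB2HSV)
    G[n]=cv2.GaussianBlur(((hsv[...,1]<60)&(hsv[...,2]>120)).astype(np.float32),(0,0),1.5)
def cost(q,ns=("scene","top")):
    t=0
    for n in ns:
        uv=np.array([proj(P[n],v) for v in segs(q)],np.float32)
        t-=cv2.remap(G[n],uv[:,0].copy(),uv[:,1].copy(),cv2.INTER_LINEAR).mean()
    return t
q0=[572,96,np.pi/2-.04]
for ns in(("top",),("scene",),("scene","top")):
    r=minimize(cost,q0,args=(ns,),method="Nelder-Mead",options=dict(initial_simplex=[q0,[580,96,q0[2]],[572,104,q0[2]],[572,96,q0[2]+.08]]))
    print(ns,r.x,round(r.x[2],4),r.fun)
q=r.x; np.save("lane.npy",q)
vis=[]
for n,(x0,y0) in(("scene",(250,215)),("top",(210,170))):
    p=P[n]; im=cv2.resize(np.array(p["frame"])[y0:y0+120,x0:x0+180,::-1],None,fx=4,fy=4)[:300 if n=='x' else 480]
    for v in segs(q):
        u=(proj(p,v)-[x0,y0]+.5)*4; cv2.circle(im,tuple(int(k) for k in u),1,(255,0,255),-1)
    vis.append(im)
cv2.imwrite("pics/fit.png",cv2.resize(np.vstack(vis),(450,600)))
for n in P:
  for d in env.place_of(P[n],"short_1"):
    Xw=atz(P[n],d["uv"],0); 
    if abs(Xw[0]-570)<30: 
        c,s=np.cos(q[2]),np.sin(q[2]); e=Xw[:2]-q[:2]; print(n,"lane jar",[c*e[0]+s*e[1],-s*e[0]+c*e[1]])
E
python3 m.py
```

```text
lid [210.4 175.9] [199 167  24  19 363] [471.2 298.8] [458 286  28  27 600] (array([ 427.4, -290.2,   70.7]), np.float64(1.0394921490222964)) [ 427.3 -288.1   75. ] [ 430.6 -288.3   75. ]
('top',) [573.2  93.3   1.6] 1.6229 -0.7676641941070557
('scene',) [577.5  92.6   1.6] 1.6299 -0.8251875638961792
('scene', 'top') [574.5  92.5   1.6] 1.6261 -1.518296480178833
scene lane jar [np.float64(24.066433809033192), np.float64(6.362697324894598)]
top lane jar [np.float64(20.447007091557726), np.float64(-3.7921685065141744)]
top lane jar [np.float64(-4.284134042006176), np.float64(-0.6335883568669715)]
```

View pics/fit.png

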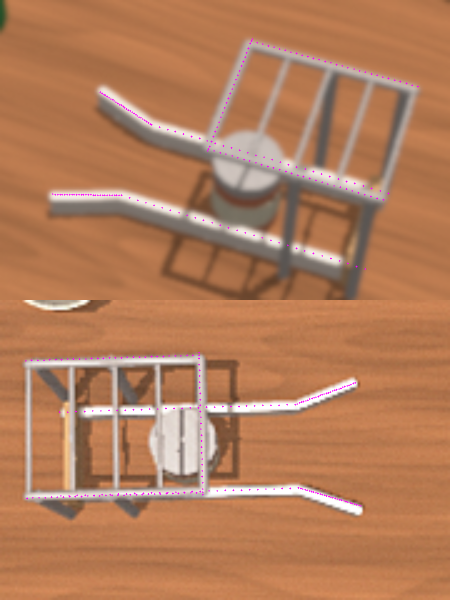

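The lid height comes out at 71 mm from two views (75 expected) and the centre at about (429,-289). The lane fit is good to 2–3 mm, so I'll set the jar down in the flared part. Checking IK first, then grasping with the fingers along the free diagonal.

```bash
cat >> h.py <<'E'
from scipy.spatial.transform import Rotation as Rn
def quat(close_ang, lean=0, fwd=0):
    """tool z down, leaned by `lean` towards heading `fwd` (tips go forward); y axis at close_ang"""
    z=np.array([np.sin(lean)*np.cos(fwd),np.sin(lean)*np.sin(fwd),-np.cos(lean)])
    y=np.array([np.cos(close_ang),np.sin(close_ang),0]); x=np.cross(y,z)
    return Rn.from_matrix(np.c_[x,y,z]).as_quat()
q=np.load("lane.npy") if __import__("os").path.exists("lane.npy") else np.array([574.5,92.5,1.6261])
def L(x,z,y=0):
    c,s=np.cos(q[2]),np.sin(q[2]); return np.array([q[0]+c*x-s*y,q[1]+s*x+c*y,z])
J=np.array([429,-289,0.])
E
cat > g.py <<'E'
from h import *
np.set_printoptions(precision=2,suppress=True)
ok={}
for k in(0,1):
    for n,p,o in[("grasp",J+[0,0,58],quat(np.radians(125)+k*np.pi)),("place",L(-95,58),quat(q[2]+np.pi/2+k*np.pi)),
      ("push0",L(-150,60),quat(q[2]+np.pi/2+k*np.pi,.75,q[2])),("push1",L(-20,60),quat(q[2]+np.pi/2+k*np.pi,.75,q[2]))]:
        a=env.inverse_kinematics(p,o); ok[n,k]=a; print(n,k,None if a is None else np.array(a))
k=0 if ok["grasp",0] is not None and (ok["grasp",1] is None or abs(ok["grasp",0][5])<abs(ok["grasp",1][5])) else 1
o=quat(np.radians(125)+k*np.pi)
env.movep(J+[0,0,230],o); env.line_to(J+[0,0,140],250)
print("stopped",env.line_to(J+[0,0,58],100,stop_force=8))
env.gripper_close(); print(env.read_opening(),env.read_finger_force(),env.read_eef_pos())
p=env.camera("top"); save(p,"grasp")
env.line_to(J+[0,0,230],150); print(env.read_opening(),env.read_wrist_force(),env.read_t())
E
python3 g.py
```

```text
grasp 0 None
place 0 None
push0 0 [-0.57  0.91  1.52  0.62  1.27  2.16]
push1 0 [-0.39  0.88  1.64  0.75  1.13  2.19]
grasp 1 [-0.81  0.7   1.84 -0.    0.6   0.15]
place 1 [-0.2   0.74  1.68 -0.    0.72 -0.25]
push0 1 [-0.57  0.91  1.52  0.62  1.27 -0.98]
push1 1 [-0.39  0.88  1.64  0.75  1.13 -0.95]
stopped False
57.67923615211553 30.000122361816466 [ 429.23 -289.24   58.19]
57.6852187144567 [-0.45 -0.54 -2.92] 7.9333
```

```bash
cat > p.py <<'E'
from h import *
np.set_printoptions(precision=2,suppress=True)
o=quat(q[2]+1.5*np.pi)
env.movep(L(-95,230),o); env.line_to(L(-95,90),150)
print("touch",env.line_to(L(-95,57.5),40,stop_force=4),env.read_eef_pos(),env.read_opening())
for n in("scene","top"): save(env.camera(n),"pl_"+n)
im=np.hstack([cv2.imread("pics/pl_scene.png")[200:380,220:420],cv2.imread("pics/pl_top.png")[150:330,210:410]])
cv2.imwrite("pics/pl.png",cv2.resize(im,None,fx=2,fy=2)); print(env.read_t())
E
python3 p.py
```

```text
touch True [579.19  -2.22  58.17] 57.36764723418517
11.1
```

View pics/pl.png

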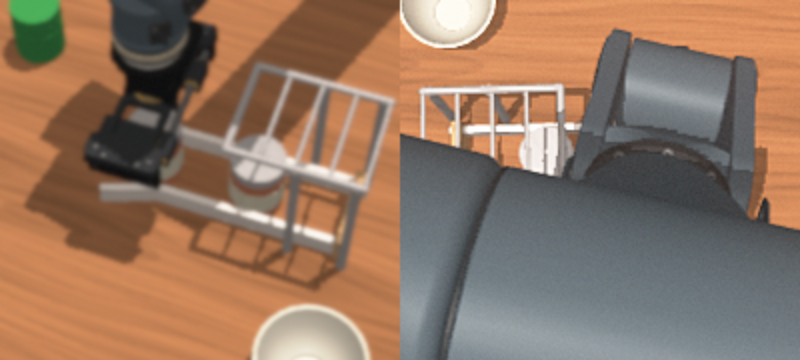

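The jar stands on the counter between the flared rails. Next: release, then push with the leaning tool.

```bash
cat > u.py <<'E'
from h import *
np.set_printoptions(precision=2,suppress=True)
env.let_go(); env.line_to(L(-95,170),150)
env.gripper_close()
o=quat(q[2]+1.5*np.pi,.75,q[2])
env.movep(L(-168,150),o); env.line_to(L(-168,50),120)
print(env.read_wrist_force())
s=env.line_to(L(-60,50),50,stop_force=15); print("far",s,env.read_eef_pos(),env.read_wrist_force())
for n in("scene","top"): save(env.camera(n),"pu_"+n)
im=np.hstack([cv2.imread("pics/pu_scene.png")[200:380,220:420],cv2.imread("pics/pu_top.png")[150:330,210:410]])
cv2.imwrite("pics/pu.png",cv2.resize(im,None,fx=2,fy=2)); print(env.read_t())
E
python3 u.py
```

```text
[-0.3   0.44 -0.44]
far False [577.85  32.49  49.99] [-0.62 -1.61  0.57]
18.3833
```

View pics/pu.png

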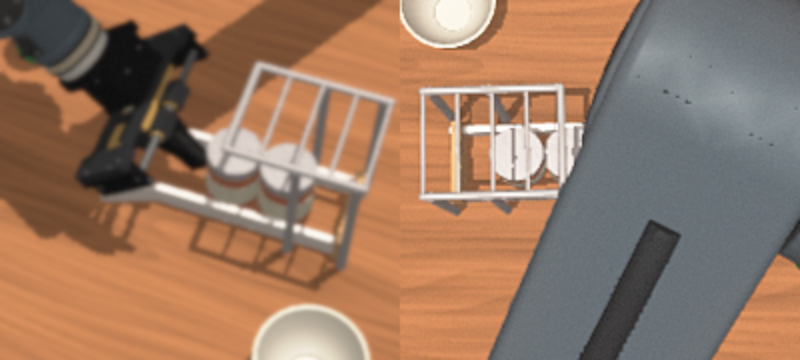

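Both jars are upright, in file and sliding. Now pushing on until the stop is felt.

```bash
cat > v.py <<'E'
from h import *
np.set_printoptions(precision=2,suppress=True)
s=env.line_to(L(-14,50),30,stop_force=9)
e=np.array(env.read_eef_pos()); print("stop",s,e,"lane x",(e-L(0,50))@(L(1,0)-L(0,0)),env.read_wrist_force())
env.wait(.3); print(env.read_wrist_force())
env.line_to(L(-60,50),80); env.line_to(L(-120,180),200)
env.movep(env.read_eef_pos()+np.array([-130.,-60,60]),quat(q[2]+1.5*np.pi))
for n in("scene","top"): save(env.camera(n),"e_"+n)
im=np.hstack([cv2.imread("pics/e_scene.png")[200:380,220:420],cv2.imread("pics/e_top.png")[150:330,210:410]])
cv2.imwrite("pics/e.png",cv2.resize(im,None,fx=2,fy=2)); print(env.read_t())
E
python3 v.py
```

```text
stop True [576.11  67.48  49.6 ] lane x -25.07766253533595 [-0.35 -2.83  2.35]
[-0.49 -1.46  0.54]
22.0083
```

View pics/e.png

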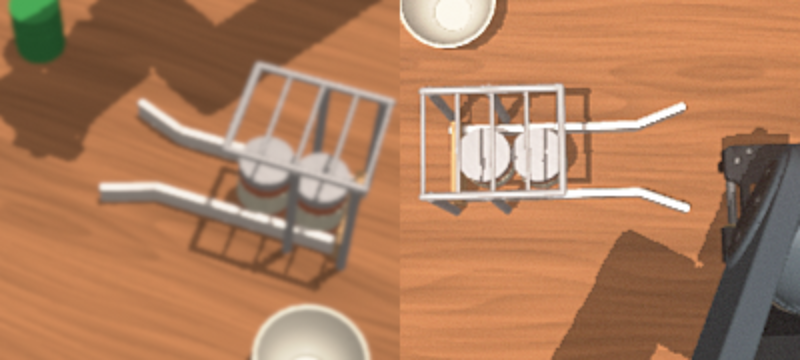

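It stopped where expected (-25, with -24 predicted), but the force was modest. I'll push again harder to confirm contact with the stop.

```bash
cat > w.py <<'E'
from h import *
np.set_printoptions(precision=2,suppress=True)
o=quat(q[2]+1.5*np.pi,.75,q[2])
env.movep(L(-120,180),o); env.line_to(L(-60,50),150)
for f,r in((5,30),(18,10)):
    s=env.line_to(L(-14,50),r,stop_force=f)
    F=env.read_wrist_force(); e=np.array(env.read_eef_pos()); print("stop",s,e,"lane x",(e-L(0,50))@(L(1,0)-L(0,0)),F,env.read_t())
env.line_to(L(-60,50),60); env.line_to(L(-120,180),200)
env.movep(env.read_eef_pos()+np.array([-130.,-60,60]),quat(q[2]+1.5*np.pi))
for n in("scene","top"): save(env.camera(n),"f_"+n)
A=cv2.resize(cv2.imread("pics/f_scene.png")[240:350,320:430],None,fx=3.6,fy=3.6,interpolation=2)
B=cv2.resize(cv2.imread("pics/f_top.png")[180:290,210:320],None,fx=3.6,fy=3.6,interpolation=2)
cv2.imwrite("pics/f.png",np.hstack([A,B])); cv2.imwrite("pics/full.png",np.hstack([cv2.resize(cv2.imread(f"pics/f_{n}.png"),(400,300)) for n in("scene","top")])); print(env.read_t())
E
python3 w.py
```

```text
stop True [576.09  67.43  49.61] lane x -25.12676986935891 [-0.69 -2.58  2.86] 24.8833
stop True [577.05  67.68  49.32] lane x -24.924793361213084 [-0.91 -3.76  2.6 ] 25.4917
27.875
```

View pics/f.png

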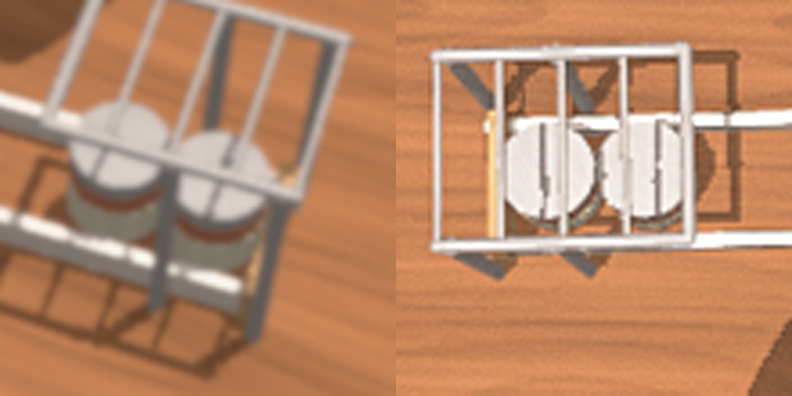

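View pics/full.png

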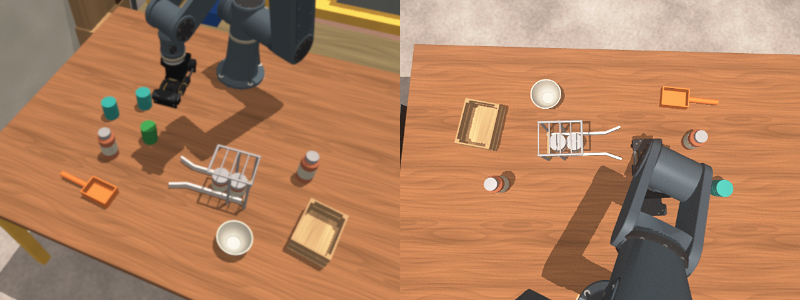

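The repeat push met a rigid stop at the same spot, to within 0.2 mm at up to 18 N. The pictures show both short jars upright and touching against the wooden stop, and nothing else has moved.

```bash
python3 -c "
from cell import env
print(env.sign_off())"
```

```text
the job is handed in; nothing more can be done
None
```

The jar in the lane was a short one, so I fetched the other short jar, set it between the rails and pushed both home; they stand upright, touching, the first against the end stop, and the job is handed in at about 28 s.

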